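# Set up the spindle sander with the slim drum

### The arm

A 6-joint arm with a two-finger parallel gripper is mounted at the origin on a cart in front of the work surface, level with it; the furniture and walls round the work are solid. World frame = base frame: x ahead of the robot, y to its left, z up, the work surface at z = 0. Lengths are in m, angles in degrees, forces in N, time in s.
With the tool pointing down it reaches from about 0.4 to 0.825 m from the base axis. Payload 7 kg.
Tool frame: the origin (TCP) lies between the finger pads; the fingertips stand 25 mm ahead of it and the grasp point (between the pads) lies 6 mm ahead of it; z points along the fingers, y is the line along which they close (so a half turn about z gives the same grasp; the last joint's range is limited). The gripper opens to 88 mm and grips with 3 to 60 N. Pads are 19 mm wide; open, the fingers measure 130 mm over their backs; the gripper's body (78 mm by 193 mm) begins 47 mm behind the grasp point.
Start: joints at [-50.644, 20.546, 0.682, 0, -70.136, -16.507], TCP at [0.262, -0.622, 0.252] pointing down, gripper open.
Joint ranges: [-176.03, 176.03], [-82.01, 121.73], [-58.28, 71.71], [-173.87, 95.51], [-174.79, -0.11], [-173.66, 173.66]. Speed limits (degrees/s): [136.94, 136.94, 172.46, 180, 180, 180].

### API

Orientations are given as [roll, pitch, yaw] about the fixed x, y, z axes, in that order (R = Rz(yaw) Ry(pitch) Rx(roll)).
In Python, from plant import ctrl, imaging, order, telemetry gives the robot as it stands (ctrl), with the cameras (imaging), the job (order) and the readings (telemetry).
- The arm moves only by the tool tcp_steps, called after ">>>" as name(argument=value, ...) on one line, values as JSON. Schema: {"type":"object","properties":{"ticks":{"type":"array","items":{"type":"number"},"minItems":5,"maxItems":40},"only":{"type":"string"},"quiet":{"type":"boolean"},"lines":{"type":"string"}},"required":["ticks"],"additionalProperties":false}. ticks is one flat list of numbers that holds 1 to 8 rows one after another, with no inner brackets; each row has 5 numbers: dx, dy, dz in m, then a turn about the tool's z in degrees, then the finger opening in m; each row is the pose to reach, as a shift and turn from the pose commanded when the call began, along the tool's axes at that moment; what a row does not reach only later rows make up. A row lasts 1/8 s, in which the tool goes at most 0.0625 m and 10.7 degrees, less where a joint would pass 70% of its speed; a pose out of reach is approached as far as the arm can. The fingers move at their own pace and stop on an object; the grip force is fixed at half the most. Time passes only in rows, so rows that do not move let the fingers close. The tool returns the time, the measured TCP pose, the force, the opening and the grip force at its end. only (a regular expression) keeps the lines of the reply that match it, lines (a string "A,B") keeps lines A to B, and quiet returns only ok. Input that does not fit is refused with a message, and nothing moves.
- telemetry.get_obs(): the state, without advancing time (a new reading comes with each control period).
- imaging.snapshot(name): name is "scene" or "top"; returns a dict with "frame" (400x640x3 uint8, red, green, blue), "z_map" (400x640 float32, m along the optical axis (not along the pixel's ray), 0 where there is no reading), "fovy" (degrees; the focal length in pixels is half the picture's height over the tangent of half this angle, whatever the lens; pixels are square), "cx", "cy" (the principal point, pixels), "k1" (the pictures are not rectified: a ray, as slopes to the right and down, at radius r is drawn at 1 + k1 r^2 times it, then the intrinsics apply), "R" (3x3) and "t" (3): a world point X has camera coordinates R X + t. Camera axes: x right, y down, z forward; pixel columns grow to the right and rows downward; lengths in m; the calibration is good to about 2 mm. A picture is of the moment at which its call begins.
- order.close_job(): hands the job in; it is judged then, once.
The state is a dict: "clock": time; "joint_pos": joint angles; "qvel": joint speeds; "tau": joint torques, N m; "tool_pos": TCP position; "orientation": TCP orientation; "force": force on the tool from outside, world axes, zero at the start; "moment": the same for the moment, N m; "opening": finger opening in m; "gripper_force": force on a finger pad.
Only numpy, scipy, OpenCV 4.12 (cv2) and the standard library are available. Lean on these libraries where they do the work, as an engineer would, in place of code of your own. Each camera call takes 0.05 s, during which the arm holds its last target. There are 200 camera calls.

### The job

Set up the spindle sander: first lay the table insert flat and flush in the table's recess with its round opening round the spindle, then slide the slim sanding drum down the spindle until it rests on the flange, and finally fit the bayonet cap over the cross pin, down onto the drum, and lock it with a quarter turn so that its grip bar ends square across the pin. Leave the wide drum and the roll of tape where they are.

Things in the scene. Friction and masses are not known exactly. Their poses are not given: they have to be found in the camera images.
- sander: Low spindle sander, fixed; grey cast table 322 (x) x 252 (y) mm, top 95 mm above the bench, green body; a dark motor and a dust port stick out behind, to 212 mm from the origin, below the table top. Origin on the bench under the table's middle, z up, x from the front (rocker switch) to the motor. The upright spindle stands in the table's recess at x = -56 mm, y = 0.
- recess (a point): Centre of the table's rectangular recess at ledge height, 10 mm below the table top; axes as sander. The recess is 206 mm (x) x 122 mm (y), with a ledge about 11 mm wide all round; inside the ledge it is open 60 mm down, so fingers may reach below. The insert's underside centre belongs here, its x along this x.
- spindle: Steel spindle, held still. Origin on its axis on top of the flange (52 mm wide), 8 mm below the table top, where the drum rests; z up. Shaft 28 mm diameter to z = 60, tapering to 20 at z = 67; then a 14 mm nose, pointed from z = 89 to its end at z = 93. A round-ended cross pin, 6 mm thick, 27 mm long, runs through the nose along x at z = 83; it may point any way relative to the table.
- spindle_nose (a point): Top end of the spindle, on its axis, 93 mm above the flange; x along the cross pin (both ways alike).
- table_insert: Dark flat plate, 200 (x) x 116 (y) x 10 mm, lower edge stepped in 2 mm, 0.24 kg, flat on the bench, right side up. Origin: centre of its underside. Round opening, 68 mm diameter, at x = -56, y = 0 mm; two dust slots, each 44 (x) x 30 (y) mm, at x = 10, y = +23 and -23 mm. In the recess it has 3 mm clearance on each side.
- insert_web (a point): On the plate's upper face, middle of the 16 mm wide, 44 mm long web between the two dust slots, over the plate's centre of mass: with a finger in each slot the web is pinched across y from above. Axes as the plate.
- drum: The slim sanding drum: brown abrasive cylinder, 60 mm diameter, 70 mm tall, 33 mm bore right through, 0.26 kg, standing upright. Origin: centre of its underside. Keep it this way up; its yaw does not matter. It fits through the insert's opening with 4 mm to spare all round.
- drum_top (a point): Centre of the drum's top face, 70 mm above its underside.
- wide_drum: The other drum, same height and bore but 82 mm diameter: too wide for the insert. Not used; leave it.
- cap: Aluminium bayonet cap, upright, 0.14 kg: knurled body 60 mm diameter, 30 mm tall, grip bar on top. Origin: centre of its underside, x along the bar. The underside has a keyhole: 18 mm hole with 10 mm wide slots, 32 mm long over all, along x, through an 8 mm plate; above it the cap is hollow. With the bar along the pin it goes over nose and pin down to the drum, 70 mm above the flange.
- cap_bar (a point): Middle of the grip bar's top edge, 52 mm above the cap's underside; the bar is 52 mm long (x), 12 mm thick (y) and 22 mm high. Once down, a quarter turn either way brings the cap's plate under the pin (2 mm gap), so it cannot lift off.
- tape_roll: Small roll of black tape, 58 mm diameter, 19 mm high, lying flat behind the insert; leave it. Origin: centre of the underside.

How it is judged (in metres and radians):
On the way, in this order (a step that is already met when the one before it is completed fails the run):
1. the table insert lies flat and square on the ledge of the recess, flush with the table (z of table_insert in the frame of recess below 0.003 m and horizontal distance between table_insert and recess below 0.006 m and angle between table_insert's own z axis and vertical below 0.03 rad and angle between the x axis of table_insert and the x axis of sander, either way round below 0.06 rad), for 0.2 s.
2. the slim drum is on the spindle, down on the flange (all of step 1 and z of drum in the frame of spindle between -0.004 and 0.003 m and horizontal distance between drum and spindle below 0.005 m and angle between drum's own z axis and vertical below 0.06 rad), for 0.2 s.
3. the cap is over the pin, down on the drum (all of step 2 and z of cap in the frame of spindle between 0.066 and 0.0745 m and horizontal distance between cap and spindle below 0.006 m and angle between cap's own z axis and vertical below 0.09 rad), for 0.1 s.
At the end, for the whole second after the job is handed in: At rest: insert on the ledge (3 mm up, 6 mm sideways, 0.06 rad turn, 0.03 tilt); slim drum on the spindle, underside within 3 mm of the flange, tilt under 0.06 rad; cap down on the drum (4.5 mm up, 6 mm sideways, tilt under 0.09), its bar turned more than 1.0 rad from the pin (all of step 3 and angle between the x axis of cap and the x axis of spindle, either way round above 1 rad and linear speed of each of table_insert, drum, cap below 0.02 m/s); the robot touches nothing.
It fails at once if the wide drum is moved more than 30 mm (distance of wide_drum from where it was at the start of the episode above 0.03 m).
It fails at once if the roll of tape is moved more than 30 mm (distance of tape_roll from where it was at the start of the episode above 0.03 m).
It also fails if it takes over 72 s, if anything falls off the work surface, if the arm or the gripper's body presses on something with over 40 N, if the wrist force passes 120 N, or if a joint passes its speed limit or range.

## Working session

There is one attempt and no reset: what is moved stays moved. The work goes in short steps, Python scripts to look and compute and a tool call to move; the robot and the scene stay as the last step left them, time stands still between calls to the robot, and variables do not carry over. Pictures are saved under pics/ and viewed, at most 13 in all, crops included, and the job is handed in when it is done.

```bash
ls; mkdir -p pics
```

Create h.py:
```python
import numpy as np, cv2
from plant import ctrl, imaging, order, telemetry
def K(s):
    f=200/np.tan(np.radians(s["fovy"])/2); return f
def cloud(s):
    f=K(s); h,w=s["z_map"].shape
    M=np.array([[f,0,s["cx"]],[0,f,s["cy"]],[0,0,1.]])
    u,v=np.meshgrid(np.arange(w),np.arange(h))
    p=np.stack([(u-s["cx"])/f,(v-s["cy"])/f],-1); q=p.copy()
    for _ in range(20): q=p/(1+s["k1"]*(q**2).sum(-1,keepdims=True))
    z=s["z_map"][...,None]
    X=np.concatenate([q*z,z],-1)
    return (X-s["t"])@s["R"], np.concatenate([q,np.ones_like(z)],-1)@s["R"], -s["R"].T@s["t"]
def onplane(s,h):
    _,d,c=cloud(s); return c+d*((h-c[2])/d[...,2])[...,None]
def save(s,n): cv2.imwrite("pics/"+n+".png",s["frame"][...,::-1])
```

Run:
```python
from h import *
for n in("scene","top"):
    s=imaging.snapshot(n); save(s,n+"0"); np.save(n+"0.npy",s,allow_pickle=True)
    print(n,s["fovy"],s["cx"],s["cy"],s["k1"],-s["R"].T@s["t"],s["R"].round(3).tolist())
o=telemetry.get_obs();print(o)
```

```text
pics
plant.py
scene 56.14928712708691 317.4596878146039 201.8949642535445 0.009560311341027802 [-0.00103651  0.5874382   0.77764295] [[-0.71, -0.704, -0.0], [-0.445, 0.449, -0.775], [0.545, -0.55, -0.632]]
top 47.51275592021936 321.3964979661458 202.0143664682056 -0.021082666459021897 [0.33702471 0.05322516 1.3690085 ] [[-0.019, -1.0, 0.015], [-0.986, 0.016, -0.165], [0.165, -0.018, -0.986]]
{'clock': 0.1, 'joint_pos': array([-5.06431355e+01,  2.05841349e+01,  6.38760960e-01, -1.65853382e-02,
       -7.01358655e+01, -1.65086040e+01]), 'qvel': array([-0.03188058, -0.0964011 ,  0.06326465,  0.21320455,  0.08165562,
       -0.0085967 ]), 'tau': array([-1.52619908e-03, -5.84163344e+01,  2.93750453e+01,  7.01546609e+00,
        1.01287573e-02, -7.40154110e-05]), 'tool_pos': array([ 0.26193017, -0.62167013,  0.25075406]), 'orientation': array([ 1.79917679e+02, -8.13733366e-03, -1.57157380e+02]), 'force': array([ 0.22827746,  0.15773708, -0.02859813]), 'moment': array([-0.05600234,  0.00524383,  0.00493655]), 'gripper_force': 0.0, 'opening': 0.08750826947330577}
```

View pics/top0.png

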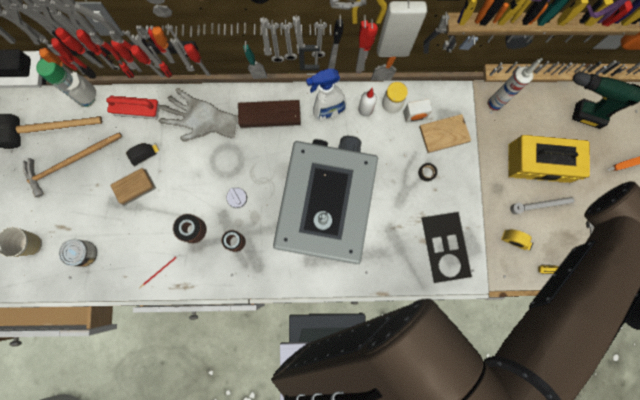

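View pics/scene0.png

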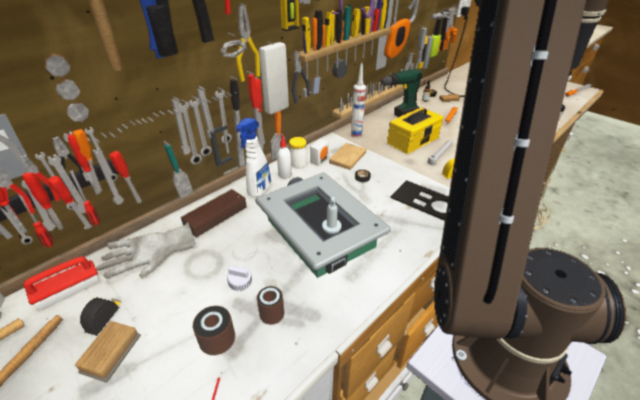

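The top view shows the sander at (325,200) with its spindle at (322,220), and the insert at (445,247) with its opening at (450,265). The slim drum is at (232,240), the wide drum at (188,228), the cap at (236,197) and the tape at (428,171).

Add to h.py:
```python
def rect(P,m):
    r=cv2.minAreaRect((P[m][:,:2]*1000).astype(np.float32)); (c,(w,h),a)=r
    if w<h: w,h,a=h,w,a+90
    return np.round(c,1),round(w,1),round(h,1),round((a+90)%180-90,2)
def blob(mask,u,v):
    n,l=cv2.connectedComponents(mask.astype(np.uint8)); 
    ys,xs=np.nonzero(l); i=np.argmin((ys-v)**2+(xs-u)**2); return l==l[ys[i],xs[i]]
```

Run:
```python
from h import *
s=np.load("top0.npy",allow_pickle=True).item(); C,_,_=cloud(s); g=s["frame"].astype(int).max(-1)
box=lambda a,b,c,d:(lambda m:(m.__setitem__((slice(c,d),slice(a,b)),True),m)[1])(np.zeros((400,640),bool))
P=onplane(s,.01); m=blob((g<75)&box(410,480,205,290),433,225); print("insert",rect(P,m),m.sum())
# table outer
P=onplane(s,.095); m=(abs(C[...,2]-.095)<.012)&box(265,385,130,270); m=blob(m,290,220); print("table",rect(P,m),m.sum(), np.median(C[m][:,2]))
m=(C[...,2]<.075)&box(295,360,155,245); m=blob(m,325,180); print("recess",rect(P,m),m.sum())
hole=blob((g>=75)&box(436,465,250,281),450,265);print("hole",rect(onplane(s,.01),hole),onplane(s,.01)[hole].mean(0))
for n,b,h in(("drum",(215,250,225,255),.07),("wide",(168,210,210,245),.07),("cap",(220,252,182,212),.052),("cap30",(220,252,182,212),.03)):
    P=onplane(s,h); m=(C[...,2]>h-.012)&(C[...,2]<h+.01)&box(*b); print(n,rect(P,m),P[m].mean(0).round(4),m.sum(),np.percentile(C[m][:,2],[10,50,90]).round(4))
m=(C[...,2]>.12)&box(305,345,195,240); print("spindle",C[m].mean(0),C[m][:,2].max(),m.sum())
m=(C[...,2]>.165)&box(305,345,195,240); print("pin",rect(C,m),C[m].mean(0),m.sum())
f=s["frame"][...,::-1]
a=cv2.resize(f[195:245,300:345],None,fx=8,fy=8,interpolation=2); b=cv2.resize(f[175:225,215:260],None,fx=8,fy=8,interpolation=2)
cv2.imwrite("pics/crop.png",np.hstack([a,b]))
```

```text
insert (array([ 423. , -343.4]), 194.8, 113.0, 7.95) 1654
table (array([553.4,  16.4]), 317.3, 250.4, -11.4) 7364 0.09520553328565293
recess (array([551.1,  16.6]), 180.6, 96.3, -11.38) 1858
hole (array([ 366.3, -348.9]), 68.0, 66.6, -1.17) [ 0.36694834 -0.34954931  0.01      ]
drum (array([449.9, 286.4]), 59.4, 57.6, 44.98) [0.4499 0.2871 0.07  ] 266 [0.0659 0.0713 0.0752]
wide (array([488. , 415.6]), 83.1, 79.4, 45.39) [0.4881 0.4161 0.07  ] 575 [0.0671 0.0711 0.0748]
cap (array([579.3, 283.6]), 52.7, 12.4, 29.02) [0.579  0.2835 0.052 ] 76 [0.0476 0.0526 0.0561]
cap30 (array([578.7, 283.3]), 59.9, 57.6, 89.1) [0.5777 0.2823 0.03  ] 255 [0.0245 0.0303 0.034 ]
spindle [0.48922893 0.02891037 0.20797943] 1.3690084991325209 98
pin (array([423.3,  42.6]), 173.3, 13.3, -11.38) [0.48053567 0.03039811 0.30205109] 38
```

View pics/crop.png

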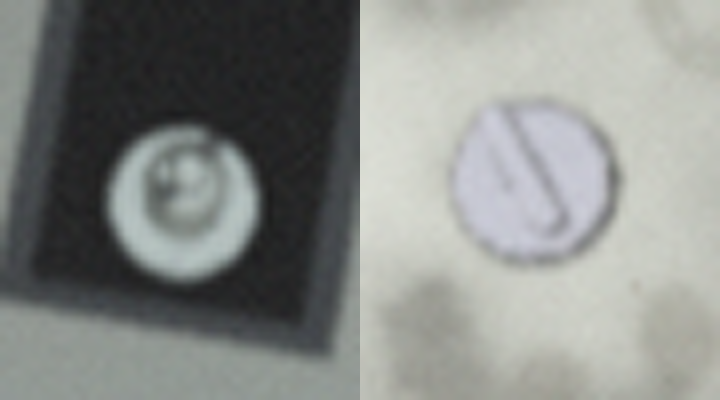

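The crop shows the spindle's nose near the flange centre, with a blurred pin. The cap's bar is clear, running at about 29° in the world frame. I'll use the scene camera for the pin.

Run:
```python
from h import *
s=np.load("top0.npy",allow_pickle=True).item(); C,_,_=cloud(s); g=s["frame"].astype(int).max(-1)
box=lambda a,b,c,d:(lambda m:(m.__setitem__((slice(c,d),slice(a,b)),True),m)[1])(np.zeros((400,640),bool))
P=onplane(s,.087); m=blob((g>140)&box(308,336,206,233),322,225); m=m|((g>0)&box(319,328,214,224)); print("flange",rect(P,m))
c=np.array([.4985,.0275])
for n in("top","scene"):
    s=np.load(n+"0.npy",allow_pickle=True).item(); C,_,_=cloud(s)
    r=np.linalg.norm(C[...,:2]-c,axis=-1)
    m=(r<.025)&(C[...,2]>.115)&(C[...,2]<.19); ys,xs=np.nonzero(m); print(n,m.sum(),xs.min(),xs.max(),ys.min(),ys.max(),C[m].mean(0).round(4))
    m=(r<.02)&(C[...,2]>.163)&(C[...,2]<.178); print((np.c_[C[m]]*1000).round(0).tolist())
f=s["frame"][...,::-1]
cv2.imwrite("pics/crop2.png",cv2.resize(f[185:240,300:365],None,fx=10,fy=10,interpolation=2))
```

```text
flange (array([499.5,  27.4]), 48.4, 45.8, 89.03)
top 95 318 328 213 223 [0.4956 0.028  0.1581]
[[508.0, 22.0, 171.0], [507.0, 20.0, 174.0], [504.0, 30.0, 178.0], [504.0, 22.0, 176.0], [505.0, 19.0, 172.0], [502.0, 33.0, 175.0], [501.0, 30.0, 178.0], [499.0, 33.0, 177.0], [496.0, 22.0, 175.0], [494.0, 33.0, 173.0], [494.0, 22.0, 171.0], [491.0, 36.0, 173.0], [491.0, 33.0, 174.0], [491.0, 30.0, 172.0], [492.0, 28.0, 166.0], [492.0, 25.0, 167.0], [489.0, 36.0, 172.0], [489.0, 33.0, 170.0]]
scene 192 327 337 197 220 [0.4944 0.0351 0.1467]
[[501.0, 36.0, 176.0], [501.0, 32.0, 174.0], [495.0, 34.0, 178.0], [496.0, 30.0, 175.0], [493.0, 29.0, 176.0], [502.0, 34.0, 170.0], [498.0, 35.0, 174.0], [496.0, 34.0, 174.0], [493.0, 33.0, 175.0], [493.0, 29.0, 173.0], [500.0, 37.0, 171.0], [497.0, 36.0, 171.0], [493.0, 36.0, 174.0], [490.0, 36.0, 175.0], [493.0, 29.0, 170.0], [500.0, 36.0, 166.0], [497.0, 36.0, 169.0], [492.0, 38.0, 172.0], [490.0, 36.0, 172.0], [492.0, 29.0, 167.0], [500.0, 36.0, 163.0], [498.0, 34.0, 163.0], [495.0, 34.0, 165.0], [493.0, 32.0, 165.0]]
```

View pics/crop2.png

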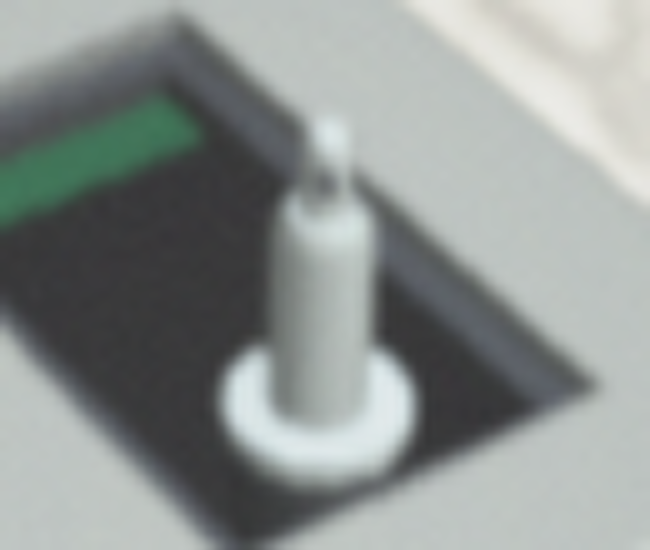

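The scene camera looks almost end-on along the pin, so the pin is near -45°. I'll average frames to refine that.

Run:
```python
from h import *
c=np.array([.499,.0275])
for n in("top","scene"):
    S=[imaging.snapshot(n) for _ in range(10)]; s=S[0]
    s["z_map"]=np.median([q["z_map"] for q in S],0); s["frame"]=np.mean([q["frame"] for q in S],0).astype(np.float32)
    np.save(n+"A.npy",s,allow_pickle=True)
    C,_,_=cloud(s); r=np.linalg.norm(C[...,:2]-c,axis=-1)
    m=(r<.02)&(C[...,2]>.160)&(C[...,2]<.185); ys,xs=np.nonzero(m)
    print(n); print(np.c_[xs,ys,((C[m]-[*c,0])*1000).round(0)].astype(int).tolist())
    x0,y0=(308,204) if n=="top" else (320,192)
    b=cv2.resize(s["frame"][y0:y0+30,x0:x0+25,::-1],None,fx=16,fy=16,interpolation=cv2.INTER_CUBIC)
    im=b if n=="top" else np.hstack([im,b])
im=np.clip((im-60)*1.35,0,255)
cv2.imwrite("pics/pin.png",im)
```

```text
top
[[325, 213, 8, -5, 174], [326, 213, 8, -8, 174], [322, 214, 5, 3, 176], [323, 214, 5, 0, 179], [324, 214, 5, -3, 179], [325, 214, 5, -5, 174], [326, 214, 5, -8, 174], [321, 215, 2, 5, 177], [322, 215, 2, 3, 181], [323, 215, 2, 0, 180], [324, 215, 1, -2, 183], [325, 215, 2, -5, 179], [321, 216, -1, 6, 179], [322, 216, -1, 3, 181], [323, 216, -1, 0, 181], [324, 216, -1, -2, 182], [325, 216, -1, -5, 179], [321, 217, -3, 6, 178], [322, 217, -3, 3, 181], [323, 217, -4, 0, 181], [324, 217, -3, -2, 180], [325, 217, -3, -5, 177], [321, 218, -5, 6, 173], [322, 218, -6, 3, 178], [323, 218, -6, 0, 179], [324, 218, -6, -2, 177], [325, 218, -5, -5, 174], [320, 219, -8, 8, 174], [321, 219, -8, 6, 174], [322, 219, -8, 3, 172], [323, 219, -7, 0, 167], [324, 219, -7, -3, 166], [320, 220, -10, 8, 172], [321, 220, -10, 6, 173]]
scene
[[331, 197, 3, 3, 182], [332, 197, 1, 1, 182], [333, 197, 0, -1, 181], [330, 198, 5, 5, 179], [331, 198, 2, 5, 181], [332, 198, 0, 3, 181], [333, 198, -3, 2, 181], [334, 198, -3, -1, 180], [330, 199, 2, 8, 179], [331, 199, 0, 6, 179], [332, 199, -2, 5, 179], [333, 199, -4, 3, 180], [334, 199, -5, 1, 179], [330, 200, 2, 8, 176], [331, 200, -1, 8, 177], [332, 200, -3, 6, 178], [333, 200, -5, 4, 177], [334, 200, -6, 1, 176], [330, 201, 2, 8, 172], [331, 201, -1, 7, 174], [332, 201, -4, 6, 175], [333, 201, -5, 4, 174], [334, 201, -5, 1, 172], [330, 202, 2, 8, 169], [331, 202, -1, 7, 170], [332, 202, -6, 9, 175], [333, 202, -8, 8, 175], [334, 202, -6, 1, 169], [330, 203, 1, 8, 166], [331, 203, -1, 8, 167], [332, 203, -7, 10, 172], [333, 203, -9, 9, 172], [334, 203, -5, 0, 165], [330, 204, 2, 8, 163], [331, 204, -1, 7, 164], [332, 204, -3, 6, 164], [333, 204, -5, 4, 164], [334, 204, -5, 0, 162], [331, 205, -1, 7, 161], [332, 205, -3, 5, 161], [333, 205, -5, 4, 161]][ WARN:0@14.756] global loadsave.cpp:1063 imwrite_ Unsupported depth image for selected encoder is fallbacked to CV_8U.
```

View pics/pin.png

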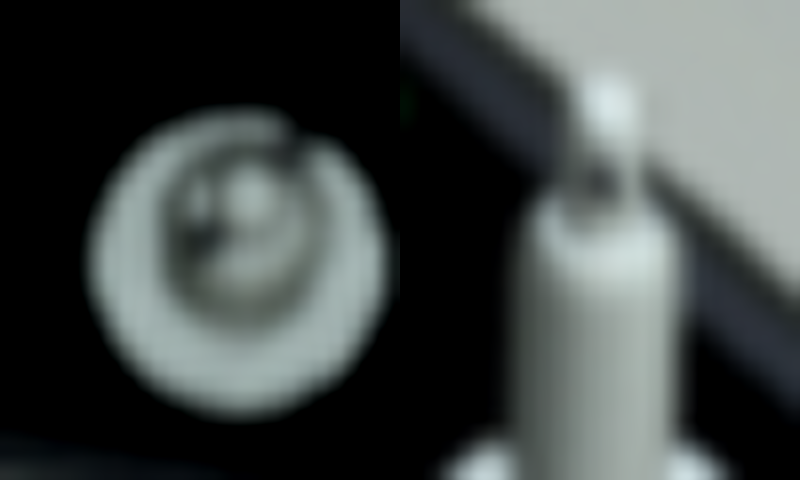

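Add to h.py:
```python
def go(x,y,z,yaw):
    o=telemetry.get_obs(); p=o["tool_pos"]; ps=np.radians(o["orientation"][2]); d=np.array([x,y,z])-p
    c,s=np.cos(ps),np.sin(ps)
    t=-(yaw-o["orientation"][2]); t=(t+90)%180-90
    print("pose",p.round(4),o["orientation"].round(2),"d",round(d[0]*c+d[1]*s,4),round(d[0]*s-d[1]*c,4),round(-d[2],4),"turn",round(t,2),"len",np.linalg.norm(d).round(3),"F",o["force"].round(1),"t",round(o["clock"],2),"op",round(o["opening"],4),"j6",o["joint_pos"][5].round(1))
```

```bash
python3 -c "
from h import *
go(.4328,-.3415,.12,7.95)"
```

```text
pose [ 0.2621 -0.622   0.2516] [ 180.     -0.   -157.15] d -0.2663 0.1922 0.1316 turn 14.9 len 0.354 F [0.1 0.5 0.1] t 1.1 op 0.0877 j6 -16.5
```

>>> tcp_steps(ticks=[-0.2663, 0.1922, 0.1316, 14.9, 0.025, -0.2663, 0.1922, 0.1316, 14.9, 0.025, -0.2663, 0.1922, 0.1316, 14.9, 0.025, -0.2663, 0.1922, 0.1316, 14.9, 0.025, -0.2663, 0.1922, 0.1316, 14.9, 0.025, -0.2663, 0.1922, 0.1316, 14.9, 0.025, -0.2663, 0.1922, 0.1316, 14.9, 0.025, -0.2663, 0.1922, 0.1316, 14.9, 0.025])

```text
clock: 2.1
tool_pos: [0.4331, -0.3416, 0.1203]
orientation: [-180.0, 0.0, -172.0]
force: [0.2, 0.6, -0.2]
opening: 0.0253
gripper_force: 0.0
```

```bash
python3 -c "
from h import *
go(.4328,-.3415,.029,7.95)
s=imaging.snapshot('top'); save(s,'ins')"
```

```text
pose [ 0.4331 -0.3416  0.1203] [-1.7998e+02  1.0000e-02 -1.7200e+02] d 0.0003 0.0002 0.0913 turn 0.05 len 0.091 F [ 0.2  0.6 -0.2] t 2.1 op 0.0253 j6 -64.1
```

>>> tcp_steps(ticks=[0, 0, 0.05, 0, 0.025, 0, 0, 0.09, 0, 0.025, 0, 0, 0.091, 0, 0.025, 0, 0, 0.091, 0, 0.0, 0, 0, 0.091, 0, 0.0, 0, 0, 0.091, 0, 0.0])

```text
clock: 2.9
tool_pos: [0.4331, -0.3419, 0.0301]
orientation: [-179.9, 0.1, -172.1]
force: [-2.4, -0.9, 3.8]
opening: 0.0153
gripper_force: 31.2
```

```bash
python3 -c "
from h import *
print(telemetry.get_obs()['joint_pos'].round(1))"
```

```text
[-17.9  23.1 -29.6   0.  -37.2 -64.1]
```

```bash
python3 -c "
from h import *
go(.5636,.0145,.235,-11.4)"
```

```text
pose [ 0.4331 -0.3419  0.0301] [-1.7995e+02  7.0000e-02 -1.7205e+02] d -0.1785 0.335 -0.2049 turn 19.35 len 0.431 F [-2.4 -0.9  3.8] t 2.9 op 0.0153 j6 -64.1
```

>>> tcp_steps(ticks=[0, 0, -0.04, 0, 0, 0, 0, -0.1, 0, 0, -0.01, 0.02, -0.155, 0, 0, -0.04, 0.06, -0.19, 5, 0, -0.07, 0.11, -0.205, 10, 0, -0.1, 0.16, -0.205, 15, 0, -0.125, 0.215, -0.205, 19.35, 0, -0.15, 0.265, -0.205, 19.35, 0])

```text
clock: 3.9
tool_pos: [0.5447, -0.0561, 0.2345]
orientation: [180.0, 0.0, 168.6]
force: [0.9, -1.3, -2.6]
opening: 0.0155
gripper_force: 31.0
```

```bash
python3 -c "
from h import *
go(.5636,.0145,.235,-11.4)"
```

```text
pose [ 0.5447 -0.0561  0.2345] [1.7996e+02 4.0000e-02 1.6856e+02] d -0.0045 0.073 -0.0005 turn -0.04 len 0.073 F [ 0.9 -1.3 -2.6] t 3.9 op 0.0155 j6 -116.0
```

>>> tcp_steps(ticks=[-0.002, 0.04, 0, 0, 0, -0.0045, 0.073, 0, 0, 0, -0.0045, 0.073, 0, 0, 0, -0.0045, 0.073, 0, 0, 0])

```text
clock: 4.4
tool_pos: [0.5631, 0.0123, 0.234]
orientation: [180.0, -0.0, 168.6]
force: [-0.6, -0.0, -1.4]
opening: 0.0153
gripper_force: 31.0
```

```bash
python3 -c "
from h import *
go(.5636,.0145,.235,-11.4)
a=imaging.snapshot('top');b=imaging.snapshot('scene');np.save('t1.npy',a,allow_pickle=True)
im=np.hstack([a['frame'][120:300,220:420],b['frame'][100:280,230:430]])[...,::-1]
cv2.imwrite('pics/hold.png',cv2.resize(im,None,fx=2,fy=2))
C,_,_=cloud(a); g=a['frame'].astype(int).max(-1)
m=(abs(C[...,2]-.216)<.012)&(g<75); m[:,:270]=0;m[:,400:]=0
n,l,st,_=cv2.connectedComponentsWithStats(m.astype(np.uint8)); print(st[1:][st[1:,4]>30])
print(rect(onplane(a,.216),m))
"
```

```text
pose [0.5631 0.0123 0.234 ] [ 1.8000e+02 -2.0000e-02  1.6862e+02] d -0.0 0.0022 -0.001 turn 0.02 len 0.002 F [-0.6 -0.  -1.4] t 4.4 op 0.0153 j6 -122.5
[[299  41  21  11 123]
 [339  41  20   6  82]
 [322  42  11   8  53]
 [300 193  49  43 947]
 [342 378  28  11 124]]
(array([529.9,  38.4]), 908.1, 295.9, -2.85)
```

View pics/hold.png

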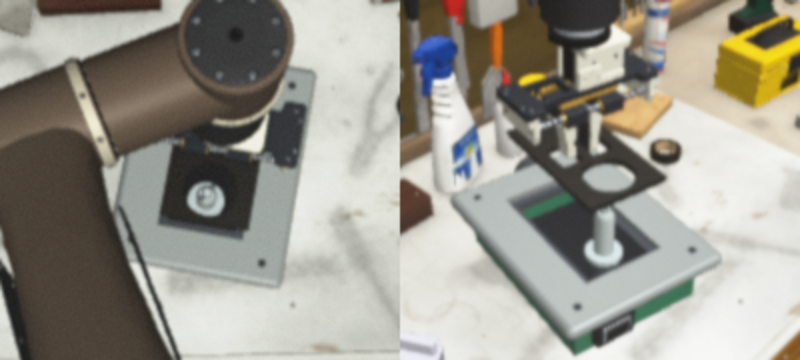

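The plate is held level over the recess, with the spindle showing through its opening. I'll measure its visible front part.

```bash
python3 -c "
from h import *
a=np.load('t1.npy',allow_pickle=True).item()
C,_,_=cloud(a); g=a['frame'].astype(int).max(-1)
m=(abs(C[...,2]-.216)<.014)&(g<75); m=blob(m,310,225)
print(np.median(C[m][:,2]))
P=onplane(a,.2155)
r=rect(P,m);print(r)
b=cv2.boxPoints(cv2.minAreaRect((P[m][:,:2]*1000).astype(np.float32)));print(b.round(1))
q=np.radians(-11.4);A=np.array([[np.cos(q),np.sin(q)],[-np.sin(q),np.cos(q)]])
L=(P[m][:,:2]-[.5536,.0165])@A.T*1000; print('x',np.percentile(L[:,0],[0,1,3]),'y',np.percentile(L[:,1],[0,.5,2,98,99.5,100]))
for lo in(-100,-85,-70,-60):
  k=(L[:,0]>lo)&(L[:,0]<lo+12); print(lo,L[k,1].min(),L[k,1].max())
for lo in(-55,-40,-25,30,45):
  k=(L[:,1]>lo)&(L[:,1]<lo+10); print(lo,L[k,0].min())
go(.5636,.0145,.13,-11.4)
"
```

```text
0.21457569847917707
(array([499.3,  24.8]), 112.2, 93.2, 78.55)
[[442.5 -20.9]
 [533.9 -39.4]
 [556.2  70.5]
 [464.8  89. ]]
x [-101.46350515 -100.85820585  -99.68772558] y [-58.72474919 -58.2971284  -57.21531299  52.1814449   53.17816348
  53.50979296]
-100 -58.024297273603175 53.46517921991817
-85 -58.338269038189324 53.35575705133589
-70 -58.653760793939796 52.17251947673138
-60 -58.529843844766 53.136379190162906
-55 -101.46350515362671
-40 -101.25357924056784
-25 -99.91292429006013
30 -101.13141511015961
45 -101.38523505549718
pose [0.5632 0.0117 0.2341] [ 1.8000e+02 -1.0000e-02  1.6856e+02] d 0.0002 0.0028 0.1041 turn -0.04 len 0.104 F [ 0.5 -0.7 -1.6] t 4.5 op 0.0153 j6 -122.5
```

>>> tcp_steps(ticks=[-0.001, 0.0028, 0.02, 0, 0, -0.001, 0.0028, 0.04, 0, 0, -0.001, 0.0028, 0.04, 0, 0])

```text
clock: 4.88
tool_pos: [0.564, 0.0138, 0.1927]
orientation: [-179.9, -0.2, 168.5]
force: [-0.6, 0.1, -1.3]
opening: 0.0148
gripper_force: 31.0
```

```bash
python3 -c "
from h import *
go(.5636,.0145,.13,-11.4)
go(.5636,.0145,.13,-11.4)"
```

```text
pose [0.564  0.0138 0.1927] [-1.7992e+02 -1.5000e-01  1.6852e+02] d 0.0005 0.0006 0.0627 turn -0.08 len 0.063 F [-0.6  0.1 -1.3] t 4.88 op 0.0148 j6 -122.7
pose [0.564  0.0138 0.1927] [-1.7992e+02 -1.5000e-01  1.6852e+02] d 0.0005 0.0006 0.0627 turn -0.08 len 0.063 F [-0.6  0.1 -1.3] t 4.88 op 0.0148 j6 -122.7
```

>>> tcp_steps(ticks=[-0.0005, 0.0006, 0.04, 0, 0, -0.0005, 0.0006, 0.06, 0, 0, -0.0005, 0.0006, 0.067, 0, 0, -0.0005, 0.0006, 0.067, 0, 0])

```text
clock: 5.38
tool_pos: [0.5662, 0.0152, 0.1277]
orientation: [180.0, 0.0, 168.6]
force: [-0.8, -0.2, -1.7]
opening: 0.0154
gripper_force: 31.0
```

```bash
python3 -c "
from h import *
go(.5642,.0145,.115,-11.4)
s=imaging.snapshot('top');C,_,_=cloud(s)
b=imaging.snapshot('scene'); cv2.imwrite('pics/seat.png',cv2.resize(np.hstack([s['frame'][160:280,260:400],b['frame'][140:260,250:400]])[...,::-1],None,fx=2.7,fy=2.7))"
```

```text
pose [0.5662 0.0152 0.1277] [1.8000e+02 4.0000e-02 1.6859e+02] d 0.0018 -0.0011 0.0127 turn -0.01 len 0.013 F [-0.8 -0.2 -1.7] t 5.38 op 0.0154 j6 -122.8
```

View pics/seat.png

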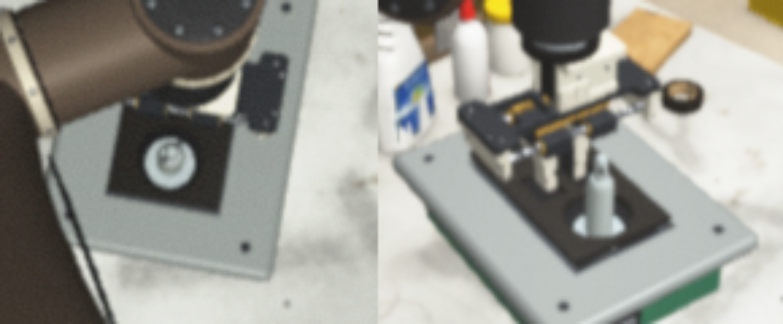

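The plate hovers over the recess, centred on it. Next I'll lower it.

>>> tcp_steps(ticks=[0.001, -0.001, 0.006, 0, 0, 0.001, -0.001, 0.0115, 0, 0, 0.001, -0.001, 0.0125, 0, 0, 0.001, -0.001, 0.0125, 0, 0])

```text
clock: 5.98
tool_pos: [0.5646, 0.0146, 0.1151]
orientation: [-180.0, 0.0, 168.6]
force: [-3.7, 1.3, 6.3]
opening: 0.0154
gripper_force: 31.4
```

```bash
python3 -c "
from h import *
go(.5645,.0145,.115,-11.4)"
```

```text
pose [0.5646 0.0146 0.1151] [-1.7999e+02  1.0000e-02  1.6863e+02] d 0.0 -0.0001 0.0001 turn 0.03 len 0.0 F [-3.7  1.3  6.3] t 5.97 op 0.0154 j6 -122.7
```

>>> tcp_steps(ticks=[0, 0, 0, 0, 0.026, 0, 0, 0, 0, 0.026, 0, 0, -0.05, 0, 0.026, 0, 0, -0.11, 0, 0.026, 0, 0, -0.15, 0, 0.026, 0.03, -0.06, -0.15, 0, 0.08, 0.05, -0.12, -0.15, 0, 0.08])

```text
clock: 6.85
tool_pos: [0.4937, -0.0891, 0.2649]
orientation: [180.0, 0.1, 168.7]
force: [1.4, -0.0, -0.0]
opening: 0.0407
gripper_force: 0.0
```

```bash
python3 -c "
from h import *
a=imaging.snapshot('top');np.save('t2.npy',a,allow_pickle=True);C,_,_=cloud(a); g=a['frame'].astype(int).max(-1)
save(a,'placed')
m=(abs(C[...,2]-.095)<.012)&(g<75); m=blob(m,310,225)
P=onplane(a,.095);print(rect(P,m),m.sum(),C[m][:,2].mean())
go(.4503,.2868,.17,-11.4)"
```

```text
(array([ 4.703e+02, -2.000e-01]), 50.8, 41.4, 79.1) 174 0.09585757116841286
pose [ 0.4895 -0.0934  0.2648] [-1.7997e+02 -6.0000e-02  1.6858e+02] d 0.1137 0.3649 0.0948 turn -0.02 len 0.394 F [-5.5 -4.2 -3.2] t 6.9 op 0.0444 j6 -113.3
```

View pics/placed.png

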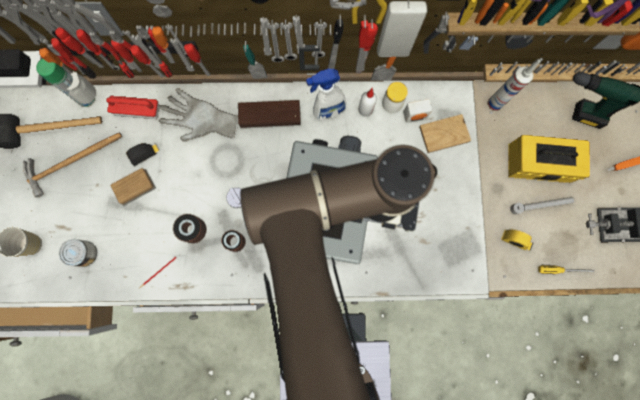

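The insert is released, and the hidden part gets checked later. The drum stands clear at (232,240), so I'll go there with a 60° turn.

```bash
python3 -c "
from h import *
go(.4501,.2867,.15,48.6)"
```

```text
pose [ 0.4895 -0.0934  0.2648] [-1.7997e+02 -6.0000e-02  1.6858e+02] d 0.1139 0.3647 0.1148 turn -60.02 len 0.399 F [-5.5 -4.2 -3.2] t 6.9 op 0.0444 j6 -113.3
```

>>> tcp_steps(ticks=[0, 0, 0, 0, 0.088])

```text
clock: 7.02
tool_pos: [0.4937, -0.0899, 0.2649]
orientation: [180.0, 0.1, 168.5]
force: [0.2, -0.1, -0.3]
opening: 0.0544
gripper_force: 0.0
```

```bash
python3 -c "
from h import *
go(.4501,.2867,.15,48.6)"
```

```text
pose [ 0.4937 -0.0899  0.2649] [1.7997e+02 6.0000e-02 1.6846e+02] d 0.1181 0.3603 0.1149 turn -60.14 len 0.396 F [ 0.2 -0.1 -0.3] t 7.03 op 0.0544 j6 -113.7
```

>>> tcp_steps(ticks=[0.02, 0.06, 0, -10, 0.088, 0.04, 0.12, 0, -20, 0.088, 0.06, 0.18, 0, -30, 0.088, 0.08, 0.24, 0.01, -40, 0.088, 0.1, 0.3, 0.05, -50, 0.088, 0.118, 0.36, 0.08, -60, 0.088, 0.118, 0.36, 0.115, -60, 0.088, 0.118, 0.36, 0.115, -60, 0.088])

```text
clock: 8.02
tool_pos: [0.4481, 0.2884, 0.1458]
orientation: [-180.0, -0.4, -131.3]
force: [-0.3, -0.6, 0.1]
opening: 0.0875
gripper_force: 0.0
```

```bash
python3 -c "
from h import *
a=imaging.snapshot('top');C,_,_=cloud(a); g=a['frame'].astype(int).max(-1)
m=(abs(C[...,2]-.095)<.012)&(g<75); m[:,:285]=0;m[:,370:]=0
m=blob(m,310,225)
P=onplane(a,.095);print(rect(P,m),m.sum(),C[m][:,2].mean())
go(.4501,.2867,.064,48.6)"
```

```text
(array([554.6,  16.3]), 200.1, 116.9, -11.31) 2089 0.09556898024841404
pose [0.4493 0.2883 0.148 ] [-179.97   -0.22 -131.28] d 0.0006 -0.0017 0.084 turn 0.12 len 0.084 F [ 0.7 -0.2  0.7] t 8.07 op 0.0878 j6 -95.0
```

>>> tcp_steps(ticks=[0.0006, -0.0017, 0.04, 0, 0.088, 0.0006, -0.0017, 0.08, 0, 0.088, 0.0006, -0.0017, 0.084, 0, 0.088, 0.0006, -0.0017, 0.084, 0, 0.0, 0.0006, -0.0017, 0.084, 0, 0.0, 0.0006, -0.0017, 0.084, 0, 0.0, 0.0006, -0.0017, 0.084, 0, 0.0])

```text
clock: 8.95
tool_pos: [0.4515, 0.2871, 0.0669]
orientation: [180.0, 0.2, -131.4]
force: [-3.5, 2.4, 7.1]
opening: 0.0599
gripper_force: 30.0
```

```bash
python3 -c "
from h import *
go(.4988,.0277,.272,48.6)"
```

```text
pose [0.4515 0.2871 0.0669] [ 1.7999e+02  1.7000e-01 -1.3137e+02] d 0.1634 -0.207 -0.2051 turn 0.03 len 0.334 F [-3.5  2.4  7.1] t 8.95 op 0.0599 j6 -94.8
```

>>> tcp_steps(ticks=[0, 0, -0.05, 0, 0, 0, 0, -0.1, 0, 0, 0.01, -0.01, -0.16, 0, 0, 0.04, -0.05, -0.195, 0, 0, 0.08, -0.1, -0.205, 0, 0, 0.12, -0.15, -0.205, 0, 0, 0.155, -0.195, -0.205, 0, 0, 0.1634, -0.207, -0.205, 0, 0])

```text
clock: 9.95
tool_pos: [0.4974, 0.0235, 0.2703]
orientation: [180.0, -0.0, -131.6]
force: [0.0, 1.6, -3.5]
opening: 0.0597
gripper_force: 30.0
```

>>> tcp_steps(ticks=[0, 0, 0, 0, 0, 0, 0, 0, 0, 0])

```text
clock: 10.2
tool_pos: [0.4979, 0.0274, 0.2703]
orientation: [180.0, -0.0, -131.4]
force: [0.1, -0.0, -3.5]
opening: 0.0598
gripper_force: 30.0
```

```bash
python3 -c "
from h import *
a=imaging.snapshot('top');b=imaging.snapshot('scene');np.save('t3.npy',a,allow_pickle=True);np.save('s3.npy',b,allow_pickle=True)
cv2.imwrite('pics/drum.png',cv2.resize(np.hstack([a['frame'][160:280,250:390],b['frame'][110:230,260:400]])[...,::-1],None,fx=2.8,fy=2.8))
go(.4988,.0277,.272,48.6)"
```

```text
pose [0.4979 0.0277 0.2704] [ 179.98   -0.   -131.32] d -0.0006 -0.0007 -0.0016 turn 0.08 len 0.002 F [ 0.5 -0.9 -3.2] t 10.3 op 0.0595 j6 -67.1
```

View pics/drum.png

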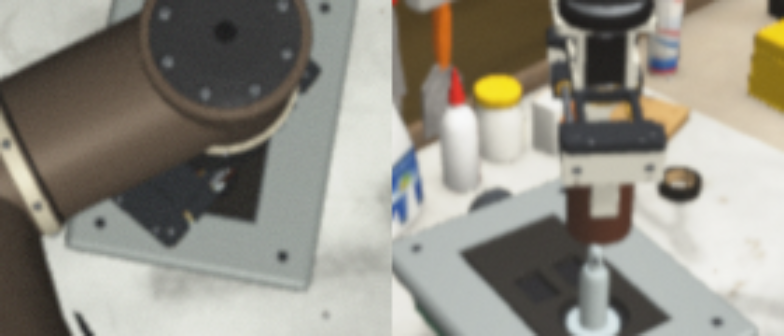

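Add to h.py:
```python
def proj(s,X):
    q=np.asarray(X)@s["R"].T+s["t"]; p=q[...,:2]/q[...,2:]; p=p*(1+s["k1"]*(p**2).sum(-1,keepdims=True)); return p*K(s)+[s["cx"],s["cy"]]
```

Run:
```python
from h import *
b=np.load('s3.npy',allow_pickle=True).item(); f=b["frame"].astype(int)
m=(f[...,0]>f[...,2]+12)&(f[...,0]<130); m[:165]=0;m[200:]=0;m[:,:300]=0;m[:,370:]=0
for r in range(176,198,2):
    x=np.nonzero(m[r])[0]; 
    if len(x): print(r,x.min(),x.max(),(x.min()+x.max())/2,len(x))
for z in(.087,.15,.17,.18,.21,.24,.27): print(z,proj(b,[.4988,.0277,z]).round(2))
A=np.load('sceneA.npy',allow_pickle=True).item(); g=A["frame"].mean(-1)
for r in range(208,222,2): print(r,g[r,322:346].astype(int))
```

```text
176 324 369 346.5 19
178 323 345 334.0 14
180 323 345 334.0 13
182 323 345 334.0 13
184 323 345 334.0 13
186 323 345 334.0 13
188 323 344 333.5 22
190 322 345 333.5 24
192 323 344 333.5 22
194 324 342 333.0 19
196 326 340 333.0 15
0.087 [331.87 224.48]
0.15 [332.45 206.67]
0.17 [332.64 200.71]
0.18 [332.74 197.67]
0.21 [333.05 188.31]
0.24 [333.37 178.56]
0.27 [333.7 168.4]
208 [ 57  57  58  58  69 100 128 158 185 200 209 216 217 214 194 145 106  94
  91  99 125 159 181 190]
210 [ 57  57  57  58  71 100 118 135 154 172 184 191 195 195 181 140 105  97
  97  94  90  95 117 153]
212 [ 57  57  58  58  71 100 117 129 144 159 170 178 186 188 171 117  79  81
  92  97  97  95  91  94]
214 [ 57  57  57  59  73 102 118 130 145 159 169 178 185 186 167 106  64  60
  67  80  89  96  98  96]
216 [ 58  57  57  60  74 102 119 131 146 159 170 178 184 185 165 104  63  57
  57  58  63  74  87  95]
218 [ 57  57  60  67  80 105 119 132 146 160 171 179 184 183 162 102  63  57
  56  56  56  57  61  71]
220 [ 63  89 136 170 156 125 121 133 148 161 171 178 184 183 181 181 154 102
  66  57  56  56  56  57]
```

>>> tcp_steps(ticks=[-0.0018, -0.0005, 0.02, 0, 0, -0.0018, -0.0005, 0.04, 0, 0, -0.0018, -0.0005, 0.05, 0, 0, -0.0018, -0.0005, 0.06, 0, 0, -0.0018, -0.0005, 0.066, 0, 0, -0.0018, -0.0005, 0.066, 0, 0])

```text
clock: 11.05
tool_pos: [0.4996, 0.0277, 0.2043]
orientation: [180.0, -0.0, -131.4]
force: [0.1, 0.9, -4.0]
opening: 0.0597
gripper_force: 30.0
```

```bash
python3 -c "
from h import *
go(.5001,.0290,.153,48.6)"
```

```text
pose [0.4996 0.0277 0.2043] [ 1.7999e+02 -2.0000e-02 -1.3139e+02] d -0.0013 0.0005 0.0513 turn 0.01 len 0.051 F [ 0.1  0.9 -4. ] t 11.05 op 0.0597 j6 -67.1
```

>>> tcp_steps(ticks=[0, 0, 0.01, 0, 0, 0, 0, 0.02, 0, 0, 0, 0, 0.03, 0, 0, 0, 0, 0.04, 0, 0, 0, 0, 0.045, 0, 0, 0, 0, 0.045, 0, 0])

```text
clock: 11.8
tool_pos: [0.4995, 0.0276, 0.159]
orientation: [180.0, -0.0, -131.4]
force: [0.2, -0.2, -2.5]
opening: 0.0601
gripper_force: 30.0
```

```bash
python3 -c "
from h import *
go(.5001,.0290,.153,48.6)"
```

```text
pose [0.4995 0.0276 0.159 ] [ 1.7998e+02 -5.0000e-02 -1.3140e+02] d -0.0015 0.0005 0.006 turn -0.0 len 0.006 F [ 0.2 -0.2 -2.5] t 11.8 op 0.0601 j6 -67.1
```

>>> tcp_steps(ticks=[0, 0, 0.003, 0, 0, 0, 0, 0.0055, 0, 0, 0, 0, 0.0055, 0, 0])

```text
clock: 12.18
tool_pos: [0.4998, 0.0277, 0.1541]
orientation: [-180.0, 0.0, -131.4]
force: [0.3, 0.3, -2.7]
opening: 0.0598
gripper_force: 30.0
```

```bash
python3 -c "
from h import *
go(.5001,.0290,.1525,48.6)"
```

```text
pose [0.4998 0.0277 0.1541] [-1.7999e+02  2.0000e-02 -1.3140e+02] d -0.0012 0.0006 0.0016 turn 0.0 len 0.002 F [ 0.3  0.3 -2.7] t 12.18 op 0.0598 j6 -67.1
```

>>> tcp_steps(ticks=[0, 0, 0.002, 0, 0, 0, 0, 0.002, 0, 0.088, 0, 0, 0.002, 0, 0.088, 0, 0, 0.002, 0, 0.088, 0, 0, -0.05, 0, 0.088, 0, 0, -0.11, 0, 0.088, 0, 0, -0.13, 0, 0.06, 0, 0, -0.13, 0, 0.06])

```text
clock: 13.18
tool_pos: [0.5005, 0.0279, 0.2857]
orientation: [-179.9, 0.2, -131.4]
force: [-0.9, 0.7, -0.7]
opening: 0.073
gripper_force: 0.0
```

```bash
python3 -c "
from h import *
b=imaging.snapshot('scene');C,_,_=cloud(b); f=b['frame'].astype(int)
c=[.4988,.0277]; r=np.linalg.norm(C[...,:2]-c,axis=-1)
m=(r<.045)&(C[...,2]>.1)&(C[...,2]<.17)&(f[...,0]>f[...,2]+12); print(m.sum(),np.percentile(C[m][:,2],[5,50,99]),C[m].mean(0))
cv2.imwrite('pics/drumdown.png',cv2.resize(b['frame'][150:270,250:420,::-1],None,fx=4,fy=4))
go(.579,.2835,.12,29)"
```

```text
410 [0.10278759 0.13257382 0.15958721] [0.4856865  0.04357166 0.13170472]
pose [0.4997 0.0278 0.2841] [-1.7999e+02  7.0000e-02 -1.3141e+02] d -0.2442 0.1097 0.1641 turn 19.59 len 0.314 F [-0.1  0.2 -0.4] t 13.22 op 0.0694 j6 -67.1
```

View pics/drumdown.png

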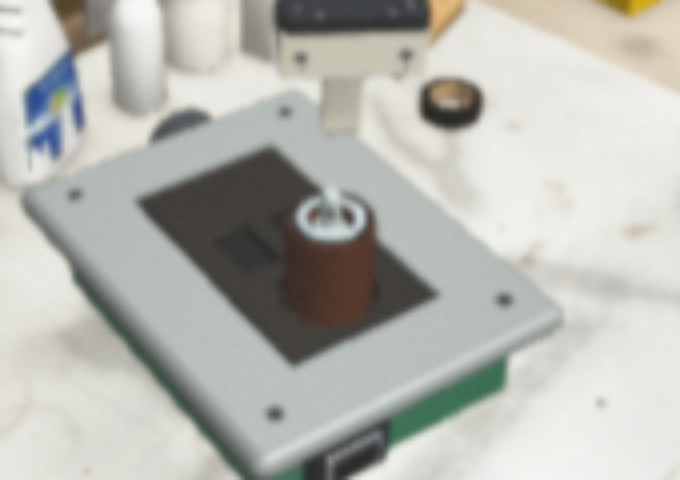

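The drum is down on the flange with the nose standing out above it, and the insert is flush. Next is the cap.

>>> tcp_steps(ticks=[-0.05, 0.02, 0, 0, 0.045, -0.1, 0.045, 0, 5, 0.045, -0.15, 0.067, 0.02, 10, 0.045, -0.2, 0.09, 0.07, 15, 0.045, -0.235, 0.105, 0.12, 19.6, 0.045, -0.2442, 0.1097, 0.164, 19.6, 0.045, -0.2442, 0.1097, 0.164, 19.6, 0.045, -0.2442, 0.1097, 0.164, 19.6, 0.045])

```text
clock: 14.22
tool_pos: [0.579, 0.283, 0.12]
orientation: [-180.0, -0.1, -151.0]
force: [-0.3, -0.3, 1.2]
opening: 0.0451
gripper_force: 0.0
```

```bash
python3 -c "
from h import *
go(.579,.2833,.059,29)"
```

```text
pose [0.579 0.283 0.12 ] [-1.7995e+02 -5.0000e-02 -1.5097e+02] d -0.0002 0.0002 0.061 turn 0.03 len 0.061 F [-0.3 -0.3  1.2] t 14.22 op 0.0451 j6 -104.4
```

>>> tcp_steps(ticks=[0, 0, 0.03, 0, 0.045, 0, 0, 0.055, 0, 0.045, 0, 0, 0.061, 0, 0.045, 0, 0, 0.061, 0, 0, 0, 0, 0.061, 0, 0, 0, 0, 0.061, 0, 0])

```text
clock: 14.98
tool_pos: [0.5794, 0.2837, 0.0602]
orientation: [180.0, 0.1, -151.0]
force: [-1.0, -0.1, 0.3]
opening: 0.0205
gripper_force: 0.0
```

```bash
python3 -c "
from h import *
go(.4988,.0277,.265,-41.5)"
```

```text
pose [0.5794 0.2837 0.0602] [ 1.7998e+02  1.0000e-01 -1.5100e+02] d 0.1946 -0.1849 -0.2048 turn 70.5 len 0.338 F [-1.  -0.1  0.3] t 14.97 op 0.0205 j6 -104.4
```

>>> tcp_steps(ticks=[0, 0, 0, 0, 0, 0, 0, 0, 0, 0, 0, 0, -0.05, 0, 0, 0, 0, -0.1, 0, 0, 0, 0, -0.15, 0, 0, 0.03, -0.03, -0.19, 10, 0, 0.06, -0.06, -0.205, 20, 0, 0.1, -0.095, -0.205, 30, 0])

```text
clock: 15.98
tool_pos: [0.5375, 0.1512, 0.2651]
orientation: [179.9, 0.1, 178.7]
force: [0.4, -0.8, -1.7]
opening: 0.0121
gripper_force: 30.0
```

```bash
python3 -c "
from h import *
go(.4988,.0277,.265,-41.5)"
```

```text
pose [0.5375 0.1512 0.2651] [1.7993e+02 1.1000e-01 1.7871e+02] d 0.0359 -0.1243 0.0001 turn 40.21 len 0.129 F [ 0.4 -0.8 -1.7] t 15.97 op 0.0121 j6 -127.1
```

>>> tcp_steps(ticks=[0.012, -0.042, 0, 10, 0, 0.024, -0.083, 0, 20, 0, 0.0359, -0.1243, 0, 30, 0, 0.0359, -0.1243, 0, 40.2, 0, 0.0359, -0.1243, 0, 40.2, 0, 0.0359, -0.1243, 0, 40.2, 0, 0.0359, -0.1243, 0, 40.2, 0])

```text
clock: 16.85
tool_pos: [0.4994, 0.0286, 0.2637]
orientation: [-180.0, -0.0, 139.0]
force: [-1.2, -0.1, -2.1]
opening: 0.0121
gripper_force: 30.0
```

Run:
```python
from h import *
S=[imaging.snapshot('scene') for _ in range(3)]; b=S[0]; b["frame"]=np.mean([q["frame"] for q in S],0); np.save('s4.npy',b,allow_pickle=True)
cv2.imwrite('pics/cap.png',cv2.resize(b['frame'][150:230,290:380,::-1],None,fx=7,fy=7))
for z in(.16,.18,.195,.21,.22,.25): print(z,proj(b,[.4988,.0277,z]).round(2))
go(.4988,.0277,.265,-41.5)
```

```text
0.16 [332.55 203.71]
0.18 [332.74 197.67]
0.195 [332.89 193.04]
0.21 [333.05 188.31]
0.22 [333.15 185.11]
0.25 [333.48 175.22]
pose [0.4994 0.0285 0.2638] [-1.7998e+02 -1.0000e-02  1.3889e+02] d -0.0 -0.001 -0.0012 turn 0.39 len 0.002 F [ 0.2  1.3 -0.8] t 17.0 op 0.0117 j6 -156.9[ WARN:0@3.085] global loadsave.cpp:1063 imwrite_ Unsupported depth image for selected encoder is fallbacked to CV_8U.
```

View pics/cap.png

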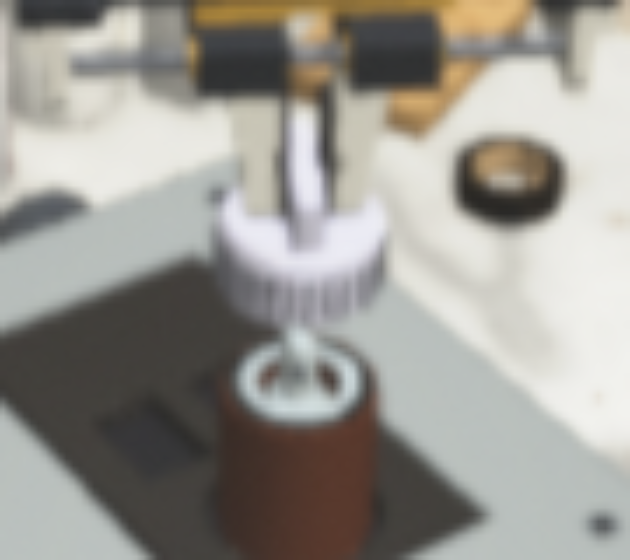

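The cap sits nearly over the nose, both at crop column 300, so I'll shift it about 1 mm to the right and descend.

>>> tcp_steps(ticks=[0, -0.001, 0.01, 0.4, 0, 0, -0.001, 0.02, 0.4, 0, 0, -0.001, 0.025, 0.4, 0, 0, -0.001, 0.029, 0.4, 0, 0, -0.001, 0.033, 0.4, 0, 0, -0.001, 0.033, 0.4, 0])

```text
clock: 17.75
tool_pos: [0.4986, 0.0274, 0.2307]
orientation: [-180.0, -0.0, 138.4]
force: [-0.3, 0.0, -1.1]
opening: 0.0116
gripper_force: 30.0
```

```bash
python3 -c "
from h import *
go(.4988,.0277,.2175,-41.5)"
```

```text
pose [0.4986 0.0274 0.2307] [-1.7998e+02 -1.0000e-02  1.3840e+02] d 0.0001 0.0004 0.0132 turn -0.1 len 0.013 F [-0.3  0.  -1.1] t 17.75 op 0.0116 j6 -157.3
```

Underside is about at 0.1705, already below the pin's top, with no contact force. I'll continue gently.

>>> tcp_steps(ticks=[0, 0, 0.003, 0, 0, 0, 0, 0.006, 0, 0, 0, 0, 0.006, 0, 0])

```text
clock: 18.12
tool_pos: [0.4986, 0.0273, 0.2247]
orientation: [-180.0, -0.0, 138.4]
force: [0.5, -0.3, -1.2]
opening: 0.0122
gripper_force: 30.0
```

```bash
python3 -c "
from h import *
go(.4988,.0277,.2175,-41.5)"
```

```text
pose [0.4986 0.0273 0.2247] [-1.7998e+02 -1.0000e-02  1.3840e+02] d 0.0001 0.0004 0.0072 turn -0.1 len 0.007 F [ 0.5 -0.3 -1.2] t 18.12 op 0.0122 j6 -157.3
```

>>> tcp_steps(ticks=[0, 0, 0.003, 0, 0, 0, 0, 0.006, 0, 0, 0, 0, 0.0075, 0, 0, 0, 0, 0.0075, 0, 0])

```text
clock: 18.62
tool_pos: [0.4986, 0.0273, 0.2173]
orientation: [-180.0, -0.0, 138.4]
force: [-0.6, -0.0, -1.4]
opening: 0.0117
gripper_force: 30.0
```

```bash
python3 -c "
from h import *
go(.4988,.0277,.2165,-41.5)"
```

```text
pose [0.4986 0.0273 0.2173] [-1.7998e+02 -1.0000e-02  1.3840e+02] d 0.0001 0.0004 0.0008 turn -0.1 len 0.001 F [-0.6 -0.  -1.4] t 18.62 op 0.0117 j6 -157.3
```

>>> tcp_steps(ticks=[0, 0, 0.001, 0, 0, 0, 0, 0.0015, 0, 0, 0, 0, 0.0015, 0, 0])

```text
clock: 19.0
tool_pos: [0.4989, 0.0274, 0.2166]
orientation: [180.0, 0.0, 138.4]
force: [-3.8, 0.2, 5.6]
opening: 0.0115
gripper_force: 30.0
```

```bash
python3 -c "
from h import *
go(.4988,.0277,.2165,-41.5)"
```

```text
pose [0.4989 0.0274 0.2166] [1.7997e+02 3.0000e-02 1.3841e+02] d 0.0002 0.0002 0.0001 turn -0.09 len 0.0 F [-3.8  0.2  5.6] t 19.0 op 0.0115 j6 -157.3
```

>>> tcp_steps(ticks=[0, 0, -0.0005, -10, 0, 0, 0, -0.0005, -20, 0, 0, 0, -0.0005, -30, 0, 0, 0, -0.0005, -40, 0])

```text
clock: 19.5
tool_pos: [0.4991, 0.0274, 0.2166]
orientation: [180.0, 0.0, 178.7]
force: [0.3, 0.4, 0.2]
opening: 0.0117
gripper_force: 30.0
```

```bash
python3 -c "
from h import *
go(.4988,.0277,.2166,48.5)"
```

```text
pose [0.4991 0.0274 0.2166] [1.8000e+02 4.0000e-02 1.7873e+02] d 0.0003 0.0003 -0.0 turn -49.77 len 0.0 F [0.3 0.4 0.2] t 19.5 op 0.0117 j6 -117.0
```

Turning freely, no force.

>>> tcp_steps(ticks=[0, 0, 0, -10, 0, 0, 0, 0, -20, 0, 0, 0, 0, -30, 0, 0, 0, 0, -40, 0, 0, 0, 0, -49.8, 0, 0, 0, 0, -49.8, 0, 0, 0, 0, -49.8, 0.04, 0, 0, 0, -49.8, 0.04])

```text
clock: 20.5
tool_pos: [0.4987, 0.0274, 0.2164]
orientation: [180.0, -0.0, -131.9]
force: [-0.3, 0.2, -0.4]
opening: 0.0261
gripper_force: 0.0
```

>>> tcp_steps(ticks=[0, 0, 0, 0, 0.05, 0, 0, -0.04, 0, 0.05, 0, 0, -0.1, 0, 0.05, 0, 0, -0.12, 0, 0.05, 0, 0, -0.12, 0, 0.05])

```text
clock: 21.12
tool_pos: [0.4994, 0.0276, 0.3383]
orientation: [-179.9, 0.2, -131.8]
force: [-0.2, 0.6, -2.0]
opening: 0.0499
gripper_force: 0.0
```

Run:
```python
from h import *
b=imaging.snapshot('scene'); cv2.imwrite('pics/end.png',cv2.resize(b['frame'][150:260,260:400,::-1],None,fx=5,fy=5))
C,_,_=cloud(b); r=np.linalg.norm(C[...,:2]-[.4988,.0277],axis=-1)
m=(r<.04)&(C[...,2]>.197)&(C[...,2]<.215); print(rect(C,m),m.sum(),np.percentile(C[m][:,2],[50,98]))
go(.4988,.0277,.2166,48.5)
```

```text
(array([500. ,  29.9]), 51.1, 13.1, 48.98) 137 [0.20700251 0.21194708]
pose [0.4987 0.0275 0.3367] [-1.7999e+02  7.0000e-02 -1.3183e+02] d -0.0002 0.0001 0.1201 turn -0.33 len 0.12 F [-0.1  0.2 -0.5] t 21.18 op 0.0497 j6 -67.6
```

View pics/end.png

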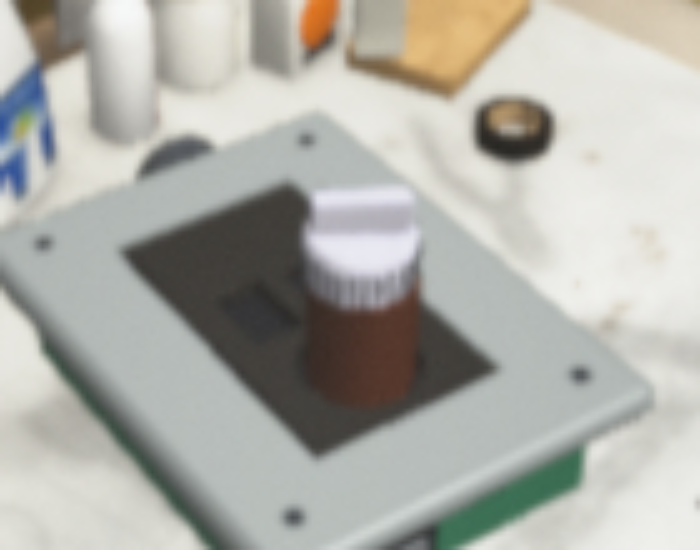

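The cap is down on the drum. Its bar, at crop (363,210), measures 49° with the top edge at z≈0.209, so it is square across the pin (about -41°). The gripper is clear, so I'm handing in.

```bash
python3 -c "
from plant import ctrl, imaging, order, telemetry
print(order.close_job())"
```

```text
the job is handed in; nothing more can be done
None
```

The insert is flush in the recess, the slim drum is down on the flange, and the cap is locked with its bar square across the pin; I handed the job in at about 21 s, and no verdict came back.

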